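# Set the tea place: turn the cup up onto its coaster, spoon in the tray

### The job

Set the tea place: take the green cup that stands upside down on the lazy Susan, turn it mouth-up and stand it in the middle of the round cork coaster that lies by itself on the table, and lay the serving spoon flat in the white porcelain tray. Set the cup down without dropping or banging it, and do not shift or tip over the three jars or the candy dish.

Things in the scene. Friction and masses are not known exactly. Their poses are not given: they have to be found in the camera images.
- cup: Green ceramic cup with eight flat upright sides, no taper, no handle: 60 mm across flats, 80 mm high, wall 4 mm, 220 g, a brown unglazed disc under its bottom. Origin: centre of the bottom's outside; z points from bottom to open mouth (down at the start, origin 80 mm above the lazy Susan); x and y stand square to two flat sides. It lies steady on a flat side.
- cup_rim (a point): Centre of the cup's mouth, in the plane of the rim, 80 mm along the cup's z from its origin.
- spoon: Steel serving spoon, 190 mm long, 80 g, lying flat on the lazy Susan. x points from handle to bowl, z up. Origin: at the level of the surface it lies on, near its balance point. Handle: 14 mm wide from x = -96 to +25 mm, then 10 mm wide to x = +44 mm; it spans 2 to 10 mm above the surface. Bowl: round, 44 mm across, 11 mm high, centred at x = +62 mm.
- spoon_bowl (a point): Centre of the spoon's bowl, 62 mm along the spoon's x, 6 mm above its underside.
- spoon_end (a point): Near the end of the spoon's handle, at -90 mm along the spoon's x, 6 mm above its underside.
- coaster: Round cork coaster, alone on the table in front of the lazy Susan to the left or right, 104 mm in diameter, 8 mm thick, stuck to the table. Origin: centre of its underside.
- tray: White porcelain rectangular spoon tray, fixed on the table to the other side from the coaster: 230 mm along its x, 100 mm along its y, rim 12 mm high, walls and floor 5 mm thick (inside 220 x 90 mm). Origin: centre of its underside.
- turntable: Wooden lazy Susan, 420 mm in diameter, its top 35 mm above the table; held by its brake, it does not turn. Origin: centre, at table height. Carries the cup, the spoon, the jars and the candy dish.
- jar_low: Closed glass jar with a gold-coloured cap, 70 mm in diameter, 90 mm high. Origin: centre of its underside. Leave alone.
- jar_mid: Closed glass jar with a wooden cap, 70 mm in diameter, 115 mm high. Origin: centre of its underside. Leave alone.
- jar_tall: Closed glass jar with a steel cap, 70 mm in diameter, 145 mm high. Origin: centre of its underside. Leave alone.
- candy_dish: White porcelain candy dish with a gold rim, 94 mm in diameter, 48 mm high. Origin: centre of its underside. Leave alone.
Things that resemble listed ones, but are neither listed nor needed, are in the scene too. Several things have the shape of the spoon; the one meant has the colours described above.

How it is judged:
At the end, for the whole second after the job is handed in: The cup stands mouth-up (within 0.1 rad of upright) on the cork coaster, its bottom resting on the coaster's top and its centre within 18 mm of the coaster's centre; the spoon lies flat and right way up on the floor of the tray, both ends inside the rim; both are at rest (angle between cup's own z axis and vertical below 0.1 rad and horizontal distance between cup and coaster below 0.018 m and z of cup in the frame of coaster between 0.004 and 0.012 m and x of spoon_bowl in the frame of tray between -0.11 and 0.11 m and y of spoon_bowl in the frame of tray between -0.045 and 0.045 m and x of spoon_end in the frame of tray between -0.11 and 0.11 m and y of spoon_end in the frame of tray between -0.045 and 0.045 m and z of each of spoon_bowl, spoon_end in the frame of tray below 0.017 m and angle between spoon's own z axis and vertical below 0.3 rad and linear speed of each of cup, spoon below 0.02 m/s); the robot touches nothing.
It fails at once if the cup is let fall: over 0.7 m/s while no finger touches it (a drop of about 25 mm) (linear speed of cup above 0.7 m/s and contact force between cup and the fingers below 0.05 N).
It fails at once if the cup is banged down (over 60 N against coaster, lazy Susan or tray) (contact force between cup and coaster above 60 N or contact force between cup and turntable above 60 N or contact force between cup and tray above 60 N).
It fails at once if a jar or the candy dish is shifted by more than 20 mm or tipped over (distance of any of jar_low, jar_mid, jar_tall, candy_dish from where it was at the start of the episode above 0.02 m or angle between any of jar_low, jar_mid, jar_tall, candy_dish's own z axis and vertical above 0.35 rad).
It also fails if it takes over 72 s, if anything falls off the work surface, if the arm or the gripper's body presses on something with over 40 N, if the wrist force passes 120 N, or if a joint passes its speed limit or range.

### The arm

A 7-joint arm with a two-finger parallel gripper is mounted at the origin on the work surface. World frame = base frame: x ahead of the robot, y to its left, z up, the work surface at z = 0. Lengths are in m, angles in rad, forces in N, time in s.
With the tool pointing down it reaches from about 0.425 to 1.025 m from the base axis. Payload 9.4 kg.
Tool frame: the origin (TCP) lies midway between the tips of the shut fingers; the grasp point (between the pads) lies 19 mm behind it (arm.grip_depth is the distance from the TCP to the grasp point, in m); z points along the fingers, y is the line along which they close (so a half turn about z gives the same grasp; the last joint's range is limited). The gripper opens to 93 mm and grips with 3 to 60 N. Pads are 15 mm wide; open, the fingers measure 128 mm over their backs; the gripper's body (75 mm by 188 mm) begins 65 mm behind the grasp point.
Start: joints at [1.062, 0.599, -0.003, 1.599, 0.002, 0.943, -0.08], TCP at [0.303, -0.658, 0.219] pointing down, gripper open.
Joint ranges: [-2.57, 2.57], [-0.35, 1.97], [-1.29, 1.29], [0.11, 2.56], [-1.05, 4.19], [0.11, 1.86], [-2.63, 2.63]. Speed limits (rad/s): [2.22, 2.22, 3.01, 3.01, 3.14, 3.14, 3.14].

### API

Orientations are given as a rotation vector (axis times angle).
In Python, from rig import arm, imaging gives the robot as it stands.
- The arm moves only by the shell command python3 -m creep 'ROWS' [OPENING] [FORCE]. ROWS is JSON, a list of rows, each a list of 4 numbers: the shift along the world's x, y, z in m, then the turn about the world's z in degrees. A call has 1 to 20 rows; each row shifts and turns the commanded pose from where the row before left it; what a row does not reach is not made up. A row lasts 1/12 s, in which the tool goes at most 41.7 mm and 7.16 degrees, less where a joint would pass 70% of its speed; a pose out of reach is approached as far as the arm can. A call is refused whole if a number of a shift passes 0.0417 or a number of a turn 7.16, either way. A call with a gripper value outside its range is refused whole. OPENING is the finger opening in m, from 0 to 0.093, set as the call begins (- or left out, the last holds). The fingers move at their own pace and stop on an object; FORCE is the grip in N (left out, the last holds). Time passes only in rows, so rows that do not move let the fingers close. It gives the time, the measured TCP pose, the force, the opening and the grip force at its end, in the units of the state.
- arm.sense(): the state, without advancing time (a new reading comes with each control period).
- imaging.snapshot(name): name is "side" or "top"; returns a dict with "frame" (400x640x3 uint8, red, green, blue), "fx", "fy", "cx", "cy" (pixels), "xyz" and "rotation" of the camera in the world. Camera axes: x right, y down, z forward; pixel columns grow to the right and rows downward; lengths in m; the calibration is good to about 2 mm. A picture is of the moment at which its call begins. There is no depth.
- arm.close_job(): hands the job in; it is judged then, once.
Trained networks look in a picture, given as the dict that the camera call returned (one of the last four; its "shot" number tells which), for a name from the list of things; names that differ only in an ending like _2 or _b are one class to them, and where a whole thing is asked for, a point or a joint stands for the part that bears it (a point fixed in the world has none). Each returns a list of dicts, best first, with "score" (0 to 1); they miss things now and then, are a little off and sometimes report something else, mostly with a low value. They report only what shows in the picture. A call takes as long as a camera call. They do not tell look-alikes from the thing itself.
- imaging.find_in(picture, name): "at" ([column, row] in pixels, amid what is visible of it).
- imaging.cut_out(picture, name): "mask" (400x640 bool, what is visible of it) and "at" ([column, row] in pixels, amid what is visible of it).
- imaging.spot_point(picture, name): "at" ([column, row] in pixels: a listed point, or the origin of a listed thing).
The state is a dict: "time": time; "qpos": joint angles; "joint_vel": joint speeds; "tau": joint torques, N m; "tcp_pos": TCP position; "orientation": TCP orientation; "ft_force": force on the tool from outside, world axes, zero at the start; "ft_torque": the same for the moment, N m; "width": finger opening in m; "finger_force": force on a finger pad.
Only numpy, scipy, OpenCV 4.12 (cv2) and the standard library are available. Lean on these libraries where they do the work, as an engineer would, in place of code of your own. Each camera call takes 0.05 s, during which the arm holds its last target. There are 200 camera calls.

## Working session

There is one attempt and no reset: what is moved stays moved. The work goes in short steps, Python scripts to look and compute and a shell command to move; the robot and the scene stay as the last step left them, time stands still between calls to the robot, and variables do not carry over. Pictures are saved under pics/ and viewed, at most 13 in all, crops included, and the job is handed in when it is done.

```bash
mkdir -p pics; cat > h.py <<'E'
import numpy as np, cv2
from rig import arm, imaging
def ray(p,px):
    d=np.array([(px[0]-p['cx'])/p['fx'],(px[1]-p['cy'])/p['fy'],1.]); return np.array(p['xyz']),np.array(p['rotation']).reshape(3,3)@d
def onz(p,px,z):
    o,d=ray(p,px); return o+d*(z-o[2])/d[2]
def proj(p,X):
    c=np.array(p['rotation']).reshape(3,3).T@(np.array(X)-p['xyz']); return np.array([c[0]/c[2]*p['fx']+p['cx'],c[1]/c[2]*p['fy']+p['cy']])
def save(p,n): cv2.imwrite('pics/'+n,p['frame'][:,:,::-1])
E
python3 - <<'E'
from h import *
T={n:imaging.snapshot(n) for n in('top','side')}
for n,p in T.items(): print(n,np.round(p['xyz'],3),np.round(p['rotation'],3).tolist(),p['fx']); save(p,n+'1.png')
p=T['top']
for n,z in dict(cup=.115,spoon=.035,spoon_bowl=.041,spoon_end=.041,coaster=0,tray=0,turntable=0,jar_low=.035,jar_mid=.035,jar_tall=.035,candy_dish=.035).items():
  for r in imaging.spot_point(p,n)[:4]: print(n,round(r['score'],2),np.round(r['at'],0),np.round(onz(p,r['at'],z),3))
cv2.imwrite('pics/both.png',np.vstack([T['top']['frame'],T['side']['frame']])[:,:,::-1][:, :])
E
```

```text
top [0.326 0.033 1.075] [-2.13, 2.184, -0.189] 364.0165359398217
side [0.132 0.859 0.64 ] [-0.529, 2.497, -1.45] 375.6303800788461Traceback (most recent call last):
  File "<stdin>", line 6, in <module>
  File "h.py", line 6, in onz
    o,d=ray(p,px); return o+d*(z-o[2])/d[2]
        ~~~^^^^^^
  File "h.py", line 4, in ray
    d=np.array([(px[0]-p['cx'])/p['fx'],(px[1]-p['cy'])/p['fy'],1.]); return np.array(p['xyz']),np.array(p['rotation']).reshape(3,3)@d
                                                                                                ~~~~~~~~~~~~~~~~~~~~~~~~~~~~~~~^^^^^
ValueError: cannot reshape array of size 3 into shape (3,3)
```

View pics/top1.png

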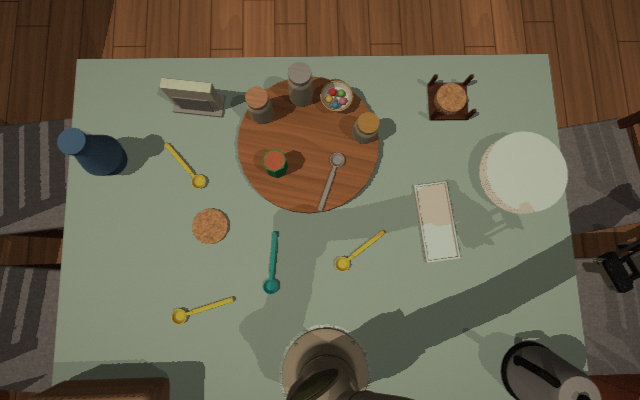

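View pics/side1.png

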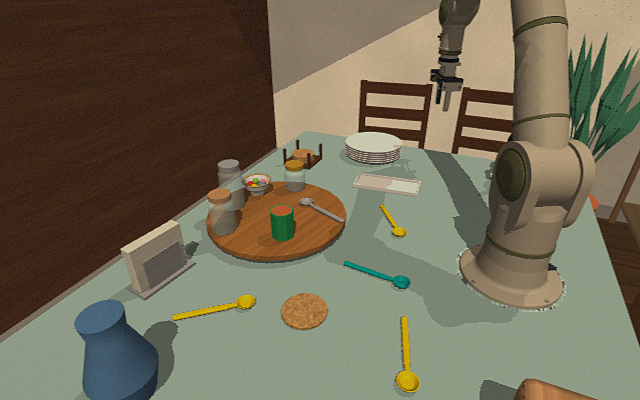

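The top view shows the cup at (275,162) and the coaster lying by itself at (210,226); the other coasters are stacked in a holder at (451,97). The tray is at (437,221). There are five spoon shapes: yellow at (185,165), (205,310) and (360,250), teal at (272,262), and grey steel at (330,182). The grey one on the lazy Susan fits the description. I'll measure next and check it in an enlarged crop.

```bash
sed -i "s/np.array(p\['rotation'\]).reshape(3,3)/cv2.Rodrigues(np.array(p['rotation'],float))[0]/" h.py
python3 - <<'E'
from h import *
p=imaging.snapshot('top'); q=imaging.snapshot('side')
def tri(a,b):
    o1,d1=ray(p,a);o2,d2=ray(q,b); s=np.linalg.lstsq(np.c_[d1,-d2],o2-o1,rcond=None)[0]
    return (o1+d1*s[0]+o2+d2*s[1])/2
for n,z in dict(cup=.115,spoon=.035,spoon_bowl=.041,spoon_end=.041,coaster=0,tray=0,turntable=0,jar_low=.035,jar_mid=.035,jar_tall=.035,candy_dish=.035).items():
  for c in(p,q):
    for r in imaging.spot_point(c,n)[:6 if 'spoon' in n else 2]: print(n,round(r['score'],2),np.round(r['at'],1),np.round(onz(c,r['at'],z)[:2],3))
# masks: colour blobs
for c,nm in((p,'top'),(q,'side')):
    hsv=cv2.cvtColor(c['frame'],cv2.COLOR_RGB2HSV)
    for r in imaging.cut_out(c,'tray')[:1]+imaging.cut_out(c,'cup')[:1]+imaging.cut_out(c,'coaster')[:2]:
        ct=max(cv2.findContours(r['mask'].astype(np.uint8),0,2)[0],key=cv2.contourArea)
        print(nm,r['score'],cv2.boxPoints(cv2.minAreaRect(ct)).round(1).tolist())
f=np.vstack([cv2.resize(p['frame'][140:220,240:400],None,fx=4.5,fy=4.5,interpolation=2)[:290],cv2.resize(q['frame'][190:260,255:355],None,fx=7.2,fy=4.3,interpolation=2)])
f=cv2.resize(p['frame'][140:220,250:360],None,fx=7,fy=7,interpolation=2)
cv2.imwrite('pics/crop.png',f[:,:,::-1])
E
```

```text
cup 0.9 [276.8 159.3] [0.584 0.118]
cup 0.83 [281.5 211.5] [0.576 0.134]
spoon 0.87 [200.  309.9] [0.185 0.34 ]
spoon 0.79 [359.6 251.7] [ 0.331 -0.106]
spoon 0.59 [328.1 179.6] [ 0.542 -0.023]
spoon 0.57 [187.3 168.2] [0.584 0.385]
spoon 0.98 [379.2 279.6] [0.285 0.194]
spoon 0.87 [216.2 306.4] [0.581 0.418]
spoon 0.78 [392.8 221.4] [ 0.32  -0.062]
spoon 0.75 [404.6 352.8] [0.183 0.369]
spoon 0.48 [318.4 212.5] [ 0.539 -0.018]
spoon 0.36 [293.3 184.9] [ 0.693 -0.145]
spoon_bowl 0.83 [269.5 284.7] [0.248 0.148]
spoon_bowl 0.82 [181.7 319.1] [0.163 0.387]
spoon_bowl 0.73 [341.3 261.1] [ 0.307 -0.053]
spoon_bowl 0.62 [335.2 158.5] [ 0.603 -0.046]
spoon_bowl 0.53 [200.1 180.8] [0.545 0.345]
spoon_bowl 0.19 [208.2 228.4] [0.408 0.32 ]
spoon_bowl 0.81 [307.4 201.6] [ 0.594 -0.054]
spoon_bowl 0.72 [405.  282.3] [0.226 0.185]
spoon_bowl 0.68 [404.  380.4] [0.17  0.429]
spoon_bowl 0.67 [245.7 299.8] [0.53 0.38]
spoon_bowl 0.63 [403.7 232.3] [ 0.276 -0.011]
spoon_end 0.95 [319.7 205.9] [0.464 0.004]
spoon_end 0.93 [234.5 300. ] [0.209 0.244]
spoon_end 0.86 [270.5 231. ] [0.396 0.145]
spoon_en
[... 1134 characters left out ...]
62], [460.29998779296875, 257.20001220703125], [425.70001220703125, 263.5]]
top 0.82 [[259.79998779296875, 155.60000610351562], [278.6000061035156, 146.1999969482422], [290.79998779296875, 170.60000610351562], [272.0, 180.0]]
top 0.93 [[185.39999389648438, 218.8000030517578], [218.60000610351562, 202.1999969482422], [233.8000030517578, 232.60000610351562], [200.60000610351562, 249.1999969482422]]
side 0.96 [[352.3999938964844, 187.5], [354.5, 171.60000610351562], [419.79998779296875, 180.39999389648438], [417.6000061035156, 196.39999389648438]]
side 0.81 [[270.0, 204.0], [293.0, 204.0], [293.0, 240.0], [270.0, 240.0]]
side 0.83 [[281.0, 293.0], [326.0, 293.0], [326.0, 329.0], [281.0, 329.0]]
```

View pics/crop.png

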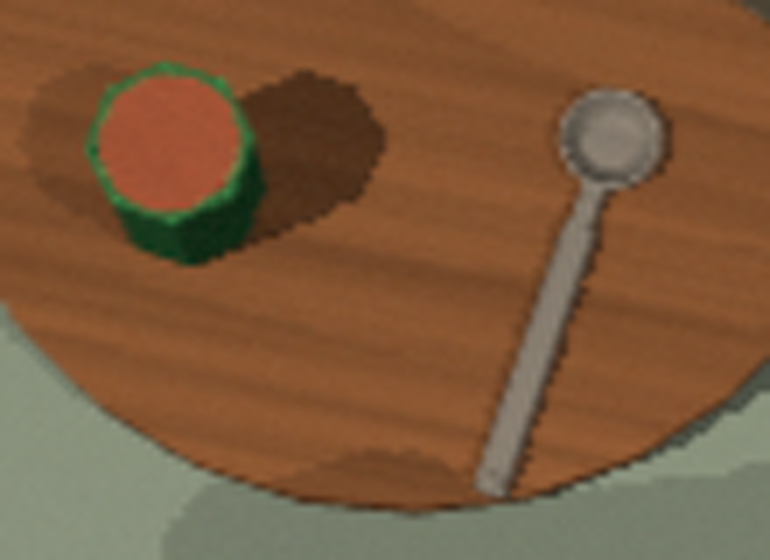

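```bash
cat > fit.py <<'E'
from h import *
from scipy.optimize import minimize
def green(p,box):
    h=cv2.cvtColor(p['frame'],cv2.COLOR_RGB2HSV); m=((h[...,0]>45)&(h[...,0]<85)&(h[...,1]>140)).astype(np.uint8)
    k=np.zeros_like(m); k[box[1]:box[3],box[0]:box[2]]=1; m*=k
    return cv2.fillPoly(np.zeros_like(m),[cv2.convexHull(cv2.findNonZero(m))],1),m
def sil(p,x,y,a,z0,z1,R=.030/np.cos(np.pi/8)):
    P=[proj(p,[x+R*np.cos(a+t),y+R*np.sin(a+t),z]) for z in(z0,z1) for t in np.pi/8+np.arange(8)*np.pi/4]
    h=cv2.convexHull(np.array(P,np.float32))
    return cv2.fillPoly(np.zeros((1600,2560),np.uint8),[(h*4+1.5).round().astype(np.int32)],1)
def fitcup(views,z0,z1,x0,y0):
    M=[(p,cv2.resize(green(p,b)[0],None,fx=4,fy=4,interpolation=0)) for p,b in views]
    def cost(v):
        return sum(1-(s&m).sum()/(s|m).sum() for p,m in M for s in[sil(p,*v,z0,z1)])
    out=[]
    for a in np.radians(np.arange(0,45,7.5)):
        s=np.array([[x0,y0,a]]*4)+np.vstack([[0,0,0],np.diag([.008,.008,.12])])
        r=minimize(cost,[x0,y0,a],method='Nelder-Mead',options=dict(initial_simplex=s,maxiter=60)); out.append((round(r.fun,4),np.round([*r.x[:2],np.degrees(r.x[2])%45],3).tolist()))
    return sorted(out,key=lambda o: o[0])
E
python3 - <<'E'
from fit import *
p=imaging.snapshot('top'); q=imaging.snapshot('side')
for v in([(p,(255,140,300,185))],[(q,(262,195,305,248))],[(p,(255,140,300,185)),(q,(262,195,305,248))]):
    print(fitcup(v,.035,.115,.58,.125)[:3])
for c,nm in((p,'top'),(q,'side')):
    for n,z in(('coaster',.008),('tray',.012)):
        r=imaging.cut_out(c,n)[0]
        ct=max(cv2.findContours(r['mask'].astype(np.uint8),0,2)[0],key=cv2.contourArea)[:,0]
        w=np.array([onz(c,k,z)[:2] for k in ct],np.float32)
        rr=cv2.minAreaRect(w) if n=='tray' else cv2.fitEllipse(w); print(nm,n,np.round(rr[0],3),np.round(rr[1],3),round(rr[2],1))
    if 1:
        rs=[r for r in imaging.cut_out(c,'spoon') if np.linalg.norm(onz(c,r['at'],.041)[:2]-[.54,-.02])<.05]
        for r in rs:
            w=np.array([onz(c,k[::-1],.041)[:2] for k in np.argwhere(r['mask'])],np.float32); l=cv2.fitLine(w,2,0,.01,.01).ravel()
            rr=cv2.minAreaRect(w);print(nm,'spoon',np.round(cv2.boxPoints(rr),3).tolist(),np.round(l,3),np.degrees(np.arctan2(l[1],l[0])))
s=arm.sense();print(s['tcp_pos'],s['orientation'],s['width'],s['time'])
E
```

```text
[(np.float64(0.4379), [0.577, 0.126, 25.874]), (np.float64(0.4395), [0.58, 0.127, 24.839]), (np.float64(0.4396), [0.576, 0.124, 18.614])]
[(np.float64(0.0408), [0.582, 0.126, 26.919]), (np.float64(0.041), [0.582, 0.125, 28.781]), (np.float64(0.0416), [0.582, 0.125, 28.716])]
[(np.float64(0.484), [0.581, 0.126, 27.685]), (np.float64(0.4847), [0.582, 0.125, 29.005]), (np.float64(0.4848), [0.582, 0.125, 27.499])]
top coaster [0.418 0.324] [0.098 0.1  ] 38.0
top tray [ 0.416 -0.338] [0.231 0.105] 5.4
top spoon [[0.44600000977516174, -0.03099999949336052], [0.6159999966621399, -0.07400000095367432], [0.6259999871253967, -0.032999999821186066], [0.4560000002384186, 0.009999999776482582]] [ 0.941 -0.339  0.552 -0.031] -19.840656
side coaster [0.416 0.328] [0.101 0.108] 41.4
side tray [ 0.415 -0.331] [0.232 0.123] 6.6
side spoon [[0.44600000977516174, -0.0], [0.6140000224113464, -0.08699999749660492], [0.6340000033378601, -0.04699999839067459], [0.4659999907016754, 0.039000000804662704]] [ 0.928 -0.373  0.544 -0.03 ] -21.893227
[ 0.30340355 -0.65847349  0.21859885] [ 3.06863467e+00  6.73068970e-01 -1.10143647e-04] 0.09303976316412017 2.05
```

The crop confirms the grey steel spoon on the lazy Susan, with its bowl near (335,160) and its handle end near (320,207). The fits give:

- **Cup:** at (0.582, 0.126), flats at 27.5° mod 45.
- **Coaster:** (0.417, 0.326).
- **Tray:** (0.415, -0.335), yaw about 6°.

The tool can only point down. So I'll grip the cup 27 mm above its rim, below its centre of mass, and rotate it between the pads.

```bash
python3 -m creep '[[0.014,0.0392,0,4.64],[0.014,0.0392,0,4.64],[0.014,0.0392,0,4.64],[0.014,0.0392,0,4.64],[0.014,0.0392,0,4.64],[0.014,0.0392,0,4.64],[0.014,0.0392,0,4.64],[0.014,0.0392,0,4.64],[0.014,0.0392,0,4.64],[0.014,0.0392,0,4.64],[0.014,0.0392,0,4.64],[0.014,0.0392,0,4.64],[0.014,0.0392,0,4.64],[0.014,0.0392,0,4.64],[0.014,0.0392,0,4.64],[0.014,0.0392,0,4.64],[0.014,0.0392,0,4.64],[0.014,0.0392,0,4.64],[0.014,0.0392,0,4.64],[0.014,0.0392,0,4.64]]' 0.093 8
cat > st.py <<'E'
from h import *
s=arm.sense(); R=cv2.Rodrigues(np.array(s['orientation'],float))[0]
print(round(s['time'],2),np.round(s['tcp_pos'],4),'yaw_y',round(np.degrees(np.arctan2(R[1,1],R[0,1])),2),'tilt',round(R[2,2],4),'w',round(s['width'],4),'F',np.round(s['ft_force'],2),'ff',s['finger_force'])
E
python3 st.py
```

```text
time: 3.72
tcp_pos: [0.5839, 0.1275, 0.2189]
orientation: [1.624, 2.689, 0.0]
ft_force: [0.3, -1.2, -0.6]
width: 0.0928
finger_force: 0.0
3.72 [0.5839 0.1275 0.2189] yaw_y 27.75 tilt -1.0 w 0.0928 F [ 0.29 -1.25 -0.57] ff 0.0
```

```bash
python3 -m creep '[[-0.001,-0.001,-0.035,0],[-0.001,0,-0.035,0],[0,0,-0.035,0],[0,0,-0.035,0],[0,0,-0.02,0],[0,0,-0.0155,0],[0,0,0,0]]'; python3 -m creep '[[0,0,0,0],[0,0,0,0],[0,0,0,0],[0,0,0,0],[0,0,0,0],[0,0,0,0]]' 0.04 8; python3 st.py
```

```text
time: 4.3
tcp_pos: [0.5798, 0.1242, 0.0401]
orientation: [-1.627, -2.684, 0.005]
ft_force: [-0.4, -0.5, -0.6]
width: 0.093
finger_force: 0.0
time: 4.8
tcp_pos: [0.5819, 0.1245, 0.044]
orientation: [1.629, 2.685, 0.001]
ft_force: [-0.7, -0.5, 6.3]
width: 0.0602
finger_force: 7.9
4.8 [0.5819 0.1245 0.044 ] yaw_y 27.52 tilt -1.0 w 0.0602 F [-0.73 -0.49  6.33] ff 7.9285309463739395
```

```bash
python3 -m creep '[[0,0,0.01,0],[0,0,0.02,0],[-0.007,0.0135,0,0],[-0.014,0.027,0,0],[-0.014,0.027,0,0],[-0.0105,0.0205,0,0],[-0.003,0.0065,0,0],[0,0,0,0]]'; python3 st.py; python3 - <<'E'
from h import *
q=imaging.snapshot('side'); p=imaging.snapshot('top')
a=cv2.resize(q['frame'][140:290,180:380],None,fx=3,fy=3,interpolation=2); b=cv2.resize(p['frame'][120:250,170:290],None,fx=3,fy=3,interpolation=2)
b=cv2.copyMakeBorder(b,0,0,0,0,0)[:,:200*1] if 0 else cv2.resize(b,(200,217))
a[:217,400:600]=b
cv2.imwrite('pics/l1.png',a[:,:,::-1])
E
```

```text
time: 5.47
tcp_pos: [0.5319, 0.2215, 0.0738]
orientation: [-1.623, -2.689, -0.001]
ft_force: [0.3, 0.4, -2.1]
width: 0.0606
finger_force: 7.9
5.47 [0.5319 0.2215 0.0738] yaw_y 27.76 tilt -1.0 w 0.0606 F [ 0.32  0.41 -2.14] ff 7.919030785560608
```

View pics/l1.png

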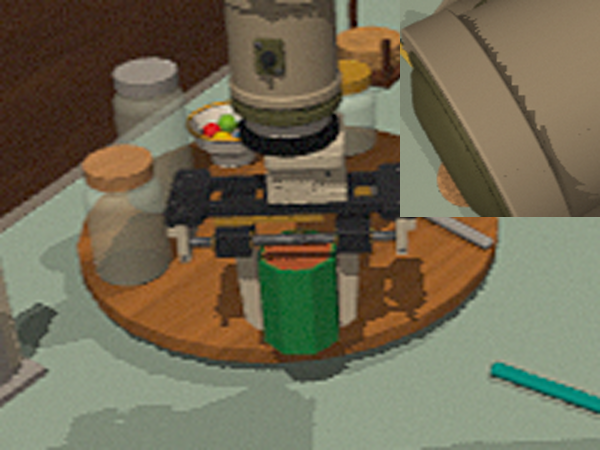

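```bash
python3 -m creep '[[0,0,-0.015,0],[0,0,-0.012,0],[0,0,-0.005,0],[0,0,-0.005,0],[0,0,-0.005,0],[0,0,-0.005,0],[0,0,0,0],[0,0,0,0]]' - 4; python3 - <<'E'
from h import *
q=imaging.snapshot('side')
cv2.imwrite('pics/l2.png',cv2.resize(q['frame'][140:290,180:380],None,fx=3,fy=3,interpolation=2)[:,:,::-1])
E
```

```text
time: 6.23
tcp_pos: [0.533, 0.2189, 0.0258]
orientation: [1.629, 2.686, -0.001]
ft_force: [-0.3, 0.6, -2.4]
width: 0.0601
finger_force: 4.0
```

View pics/l2.png

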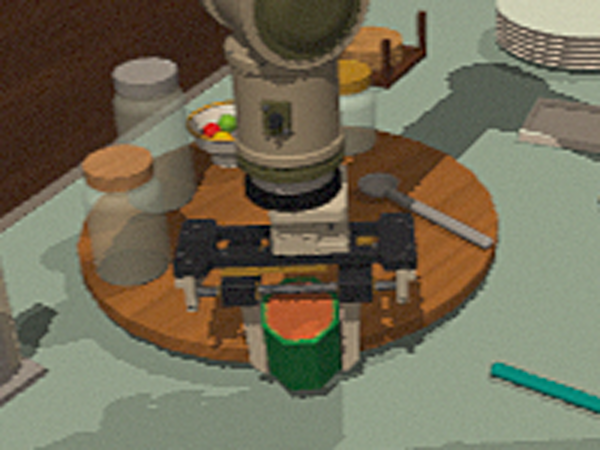

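```bash
python3 -m creep '[[0,0,0.04,0],[-0.0185,0.0355,0.01,0],[-0.0185,0.0355,0,0],[0,0,0,0],[0,0,0,0],[0,0,0,0]]' - 3; python3 - <<'E'
from h import *
q=imaging.snapshot('side')
cv2.imwrite('pics/l3.png',cv2.resize(q['frame'][140:310,180:380],None,fx=3,fy=3,interpolation=2)[:,:,::-1])
E
```

```text
time: 6.78
tcp_pos: [0.496, 0.29, 0.0762]
orientation: [1.628, 2.687, -0.0]
ft_force: [-0.5, 0.8, -2.9]
width: 0.0598
finger_force: 3.0
```

View pics/l3.png

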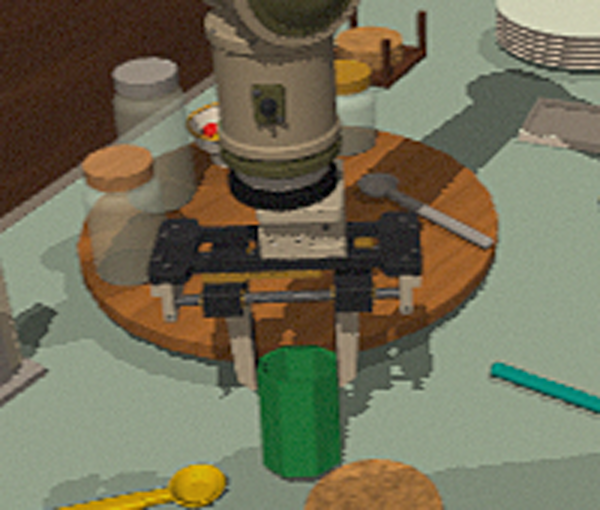

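The cup has swung mouth-up between the pads; it's the green body at about (280,277) in the full side image. I'll carry it over the coaster and check its position and slip there.

```bash
python3 -m creep '[[-0.01,0.004,0,0],[-0.02,0.009,0,0],[-0.02,0.009,0,0],[-0.02,0.009,0,0],[-0.008,0.005,0,0],[-0.001,0,0,0],[0,0,0,0],[0,0,0,0],[0,0,0,0]]' - 8; python3 st.py; python3 - <<'E'
from h import *
q=imaging.snapshot('side')
for n in('cup','cup_rim','coaster'): print(n,[(round(r['score'],2),np.round(r['at'],1)) for r in imaging.spot_point(q,n)[:2]])
s=arm.sense(); x,y,z=s['tcp_pos']; z+=.019
for n,d in(('bottom',-.053),('rim',.027)): print(n,proj(q,[x,y,z+d]).round(1))
print('coaster plane',[onz(q,r['at'],0).round(3) for r in imaging.spot_point(q,'coaster')[:1]])
cv2.imwrite('pics/l4.png',cv2.resize(q['frame'][190:340,220:400],None,fx=4,fy=4,interpolation=2)[:,:,::-1])
E
```

```text
time: 7.58
tcp_pos: [0.418, 0.3256, 0.0762]
orientation: [1.631, 2.685, 0.001]
ft_force: [-0.6, 0.8, 1.0]
width: 0.0599
finger_force: 8.0
7.58 [0.418  0.3256 0.0762] yaw_y 27.44 tilt -1.0 w 0.0599 F [-0.58  0.79  0.97] ff 7.996057772771792
cup [(0.67, array([302.8, 285. ])), (0.34, array([387.1, 186.5]))]
cup_rim [(0.85, array([303.6, 283.5])), (0.47, array([302.6, 284.3]))]
coaster [(0.74, array([304.9, 308.9])), (0.39, array([224.7, 231.4]))]
bottom [303.1 297.9]
rim [302.1 269.6]
coaster plane [array([0.419, 0.317, 0.   ])]
```

View pics/l4.png

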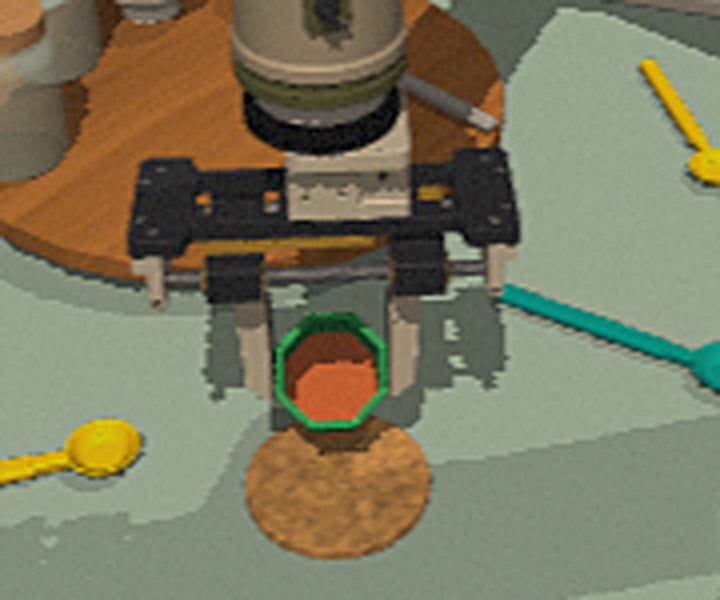

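The mouth now faces the camera: its octagon is centred near (303,283) and no outside wall shows. The cup has swung past upright, tilting about 45° with the mouth toward the camera. I'll ease the grip and let gravity swing it back.

```bash
python3 -m creep '[[0,0,0.015,0],[0,0,0,0],[0.0092,-0.0177,0.01,0],[0,0,0,0],[0,0,0,0],[0,0,0.012,0],[0,0,-0.012,0],[0,0,0.012,0],[0,0,-0.012,0],[0,0,0,0],[0,0,0,0]]' - 3; python3 st.py; python3 - <<'E'
from h import *
q=imaging.snapshot('side')
s=arm.sense(); x,y,z=s['tcp_pos']; z+=.019
for n,d in(('bottom',-.053),('rim',.027)): print(n,proj(q,[x,y,z+d]).round(1))
cv2.imwrite('pics/l5.png',cv2.resize(q['frame'][190:340,220:400],None,fx=3,fy=3,interpolation=2)[:,:,::-1])
E
```

```text
time: 8.75
tcp_pos: [0.4255, 0.3086, 0.1004]
orientation: [-1.628, -2.686, 0.002]
ft_force: [0.7, 0.4, 0.5]
width: 0.0406
finger_force: 0.0
8.75 [0.4255 0.3086 0.1004] yaw_y 27.58 tilt -1.0 w 0.0406 F [0.66 0.39 0.55] ff 0.0
bottom [303.1 283.4]
rim [302.1 254.5]
```

View pics/l5.png

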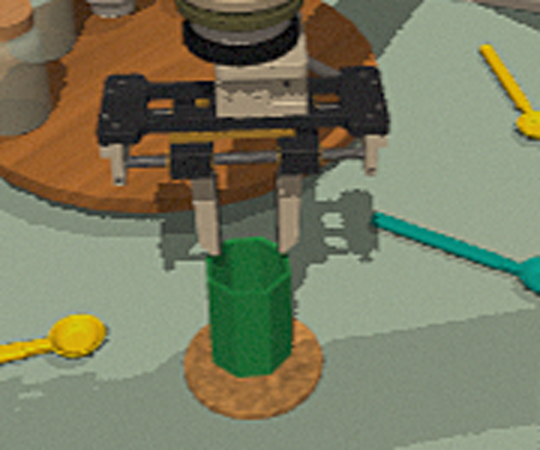

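The cup has slipped out of the pads and appears to stand mouth-up on the coaster, centred near (303,295). I'll open the fingers, let it settle and measure.

```bash
python3 -m creep '[[0,0,0,0],[0,0,0.02,0],[0,0,0.03,0]]' 0.093 8; python3 - <<'E'
from fit import *
q=imaging.snapshot('side'); b=(275,225,335,325)
print(fitcup([(q,b)],.008,.088,.42,.31)[:2])
r=imaging.cut_out(q,'coaster')[0]; print(imaging.spot_point(q,'cup')[:1],[onz(q,k['at'],.008).round(3) for k in imaging.spot_point(q,'cup')[:1]])
m,_=green(q,b); print(cv2.boundingRect(m))
cv2.imwrite('pics/l6.png',cv2.resize(q['frame'][190:340,220:400],None,fx=4,fy=4,interpolation=2)[:,:,::-1])
E
```

```text
time: 9.05
tcp_pos: [0.4248, 0.3076, 0.1498]
orientation: [-1.627, -2.685, 0.007]
ft_force: [1.4, 0.0, 0.0]
width: 0.0554
finger_force: 0.0
[(np.float64(0.0454), [0.425, 0.313, 32.007]), (np.float64(0.0481), [0.423, 0.314, 24.853])]
[{'at': [301.9, 303.2], 'score': 0.82}] [array([0.429, 0.311, 0.008])]
(289, 269, 28, 47)
```

View pics/l6.png

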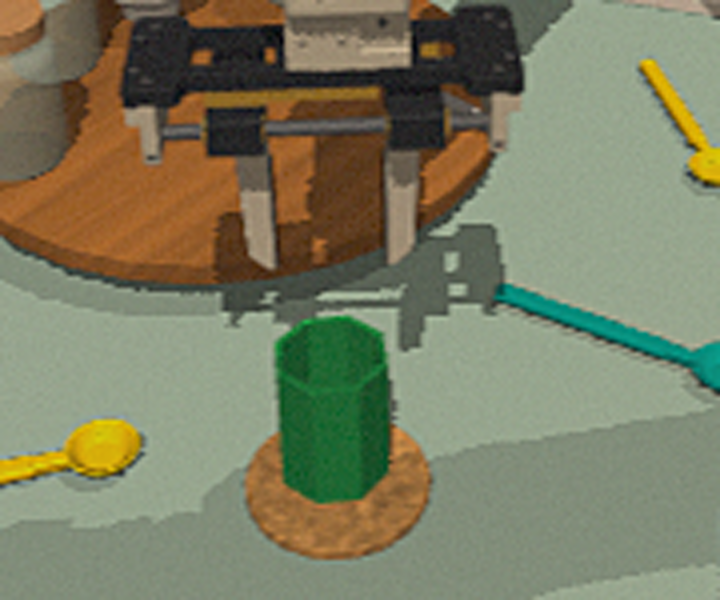

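The cup stands upright on the coaster at about (0.425, 0.313), some 14 mm off centre. I'll regrip it, lift slightly and centre it.

```bash
python3 -m creep '[[0,0.003,0,0],[0,0.003,0,0],[0,0,0,0],[0,0,-0.02,0],[0,0,-0.03,0],[0,0,-0.03,0],[0,0,-0.019,0],[0,0,0,0]]' 0.093; python3 -m creep '[[0,0,0,0],[0,0,0,0],[0,0,0,0],[0,0,0,0],[0,0,0,0]]' 0.04 15; python3 st.py; python3 -m creep '[[0,0,0.003,0],[0,0,0.002,0],[-0.004,0.006,0,0],[-0.004,0.0065,0,0],[0,0,0,0],[0,0,-0.002,0],[0,0,-0.002,0],[0,0,-0.001,0],[0,0,0,0]]'; python3 st.py
```

```text
time: 9.92
tcp_pos: [0.4242, 0.3133, 0.0484]
orientation: [-1.626, -2.685, 0.009]
ft_force: [-0.8, -1.1, -0.6]
width: 0.0931
finger_force: 0.0
time: 10.33
tcp_pos: [0.4266, 0.3145, 0.0531]
orientation: [1.629, 2.685, 0.002]
ft_force: [-1.5, -0.2, 0.9]
width: 0.0646
finger_force: 0.8
10.33 [0.4266 0.3145 0.0531] yaw_y 27.52 tilt -1.0 w 0.0646 F [-1.46 -0.21  0.92] ff 0.7887416179437423
time: 11.08
tcp_pos: [0.4177, 0.3273, 0.0526]
orientation: [1.627, 2.687, 0.001]
ft_force: [-3.5, -0.4, 11.8]
width: 0.0605
finger_force: 14.9
11.08 [0.4177 0.3273 0.0526] yaw_y 27.6 tilt -1.0 w 0.0605 F [-3.45 -0.42 11.84] ff 14.879138767719269
```

```bash
python3 -m creep '[[0,0,0,0],[0,0,0,0],[0,0,0,0],[0,0,0,0],[0,0,0.015,0],[0,0,0.03,0],[0,0,0.04,0],[0,0,0.04,0],[0,0,0.03,0]]' 0.093; python3 -m creep '[[0.00635,-0.0177,0,-6.88],[0.00635,-0.0177,0,-6.88],[0.00635,-0.0177,0,-6.88],[0.00635,-0.0177,0,-6.88],[0.00635,-0.0177,0,-6.88],[0.00635,-0.0177,0,-6.88],[0.00635,-0.0177,0,-6.88],[0.00635,-0.0177,0,-6.88],[0.00635,-0.0177,0,-6.88],[0.00635,-0.0177,0,-6.88],[0.00635,-0.0177,0,-6.88],[0.00635,-0.0177,0,-6.88],[0.00635,-0.0177,0,-6.88],[0.00635,-0.0177,0,-6.88],[0.00635,-0.0177,0,-6.88],[0.00635,-0.0177,0,-6.88],[0.00635,-0.0177,0,-6.88],[0.00635,-0.0177,0,-6.88],[0.00635,-0.0177,0,-6.88],[0.00635,-0.0177,0,-6.88]]'; python3 st.py
python3 - <<'E'
from fit import *
q=imaging.snapshot('side');p=imaging.snapshot('top'); b=(270,210,335,330)
print(fitcup([(q,b)],.008,.088,.42,.32)[:2])
for c,n in((p,'top'),(q,'side')):
    for r in imaging.spot_point(c,'cup')[:1]: print(n,'cup',r['score'],onz(c,r['at'],.008).round(4))
    for r in imaging.cut_out(c,'coaster')[:1]:
        ct=max(cv2.findContours(r['mask'].astype(np.uint8),0,2)[0],key=cv2.contourArea)[:,0]
        print('coaster',cv2.minEnclosingCircle(np.array([onz(c,k,.008)[:2] for k in ct],np.float32)))
f=np.hstack([cv2.resize(c,(390,390),interpolation=2) for c in(q['frame'][225:345,240:360],p['frame'][170:270,165:265])])
cv2.imwrite('pics/l7.png',f[:,:,::-1])
E
```

```text
time: 11.83
tcp_pos: [0.4182, 0.3271, 0.2098]
orientation: [1.629, 2.686, 0.002]
ft_force: [0.0, 0.0, 0.1]
width: 0.0929
finger_force: 0.0
time: 13.5
tcp_pos: [0.5452, -0.0282, 0.207]
orientation: [3.092, -0.556, -0.0]
ft_force: [0.1, -0.6, 0.7]
width: 0.0928
finger_force: 0.0
13.5 [ 0.5452 -0.0282  0.207 ] yaw_y -110.41 tilt -1.0 w 0.0928 F [ 0.14 -0.64  0.67] ff 0.0
[(np.float64(0.0463), [0.417, 0.328, 27.175]), (np.float64(0.0468), [0.417, 0.328, 26.637])]
top cup 0.63 [0.4207 0.3272 0.008 ]
coaster ((0.4175601601600647, 0.3233276605606079), 0.05258350819349289)
side cup 0.83 [0.412  0.3271 0.008 ]
```

View pics/l7.png

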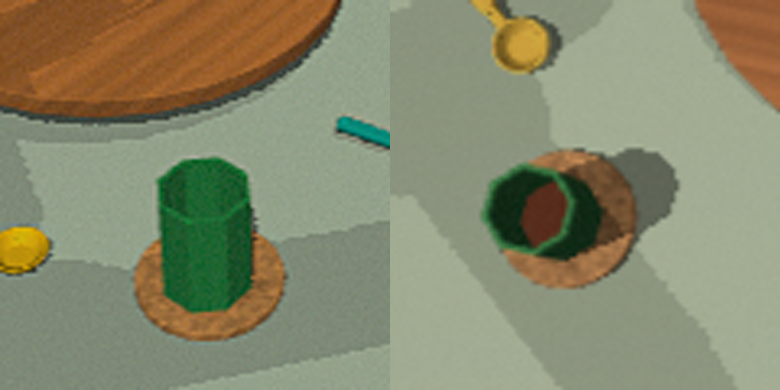

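The cup stands upright and about 4 mm off the coaster's centre. Next is the spoon.

```bash
python3 -m creep '[[0,0.001,-0.035,0],[0,0.001,-0.035,0],[0,0,-0.035,0],[0,0,-0.03,0],[0,0,-0.02,0],[0,0,-0.01,0],[0,0,-0.003,0],[0,0,0,0],[0,0,0,0]]'; python3 -m creep '[[0,0,0,0],[0,0,0,0],[0,0,0,0],[0,0,0,0],[0,0,0,0],[0,0,0,0],[0,0,0,0],[0,0,0,0]]' 0 20; python3 st.py
```

```text
time: 14.55
tcp_pos: [0.5457, -0.0249, 0.0401]
orientation: [-3.093, 0.546, -0.002]
ft_force: [0.3, 0.0, 0.7]
width: 0.093
finger_force: 0.0
time: 15.22
tcp_pos: [0.5451, -0.0252, 0.0391]
orientation: [-3.094, 0.547, 0.0]
ft_force: [0.4, -0.8, 0.1]
width: 0.0444
finger_force: 0.0
15.22 [ 0.5451 -0.0252  0.0391] yaw_y -110.06 tilt -1.0 w 0.0444 F [ 0.38 -0.78  0.14] ff 0.0
```

```bash
python3 -m creep '[[0,0,0,0],[0,0,0,0],[0,0,0,0],[0,0,0,0],[0,0,0,0],[0,0,0,0],[0,0,0,0],[0,0,0,0]]' 0 20; python3 st.py
```

```text
time: 15.88
tcp_pos: [0.5451, -0.0252, 0.0391]
orientation: [3.094, -0.547, -0.0]
ft_force: [-0.3, -0.5, 0.3]
width: 0.0138
finger_force: 19.9
15.88 [ 0.5451 -0.0252  0.0391] yaw_y -110.06 tilt -1.0 w 0.0138 F [-0.3  -0.5   0.31] ff 19.92025136947632
```

```bash
python3 -m creep '[[0,0,0.02,0],[0,0,0.035,0],[0,0,0.035,0],[0,0,0.02,0],[-0.0103,-0.02575,0,2.17],[-0.0103,-0.02575,0,2.17],[-0.0103,-0.02575,0,2.17],[-0.0103,-0.02575,0,2.17],[-0.0103,-0.02575,0,2.17],[-0.0103,-0.02575,0,2.17],[-0.0103,-0.02575,0,2.17],[-0.0103,-0.02575,0,2.17],[-0.0103,-0.02575,0,2.17],[-0.0103,-0.02575,0,2.17],[-0.0103,-0.02575,0,2.17],[-0.0103,-0.02575,0,2.17],[0,0,0,0],[0,0,0,0]]'; python3 st.py
python3 - <<'E'
from h import *
q=imaging.snapshot('side');p=imaging.snapshot('top'); s=arm.sense(); z=s['tcp_pos'][2]+.006
for c,n in((p,'top'),(q,'side')):
  for k in('spoon_bowl','spoon_end'):
    print(n,k,[(round(r['score'],2),np.round(r['at'],1).tolist(),onz(c,r['at'],z).round(3).tolist()) for r in imaging.spot_point(c,k) if np.linalg.norm(onz(c,r['at'],z)[:2]-s['tcp_pos'][:2])<.15])
f=np.hstack([cv2.resize(c,(390,390),interpolation=2) for c in(q['frame'][110:240,300:430],p['frame'][150:290,370:510])])
cv2.imwrite('pics/l8.png',f[:,:,::-1])
E
```

```text
time: 17.38
tcp_pos: [0.4204, -0.3356, 0.149]
orientation: [3.138, 0.158, -0.001]
ft_force: [0.2, -0.4, -0.3]
width: 0.0138
finger_force: 19.9
17.38 [ 0.4204 -0.3356  0.149 ] yaw_y -84.24 tilt -1.0 w 0.0138 F [ 0.16 -0.44 -0.29] ff 19.92012709379196
top spoon_bowl [(0.7, [447.6, 191.5], [0.479, -0.325, 0.155])]
top spoon_end [(0.6, [458.7, 249.6], [0.329, -0.342, 0.155])]
side spoon_bowl [(0.55, [371.6, 144.8], [0.474, -0.318, 0.155])]
side spoon_end [(0.71, [416.8, 149.4], [0.323, -0.341, 0.155])]
```

View pics/l8.png

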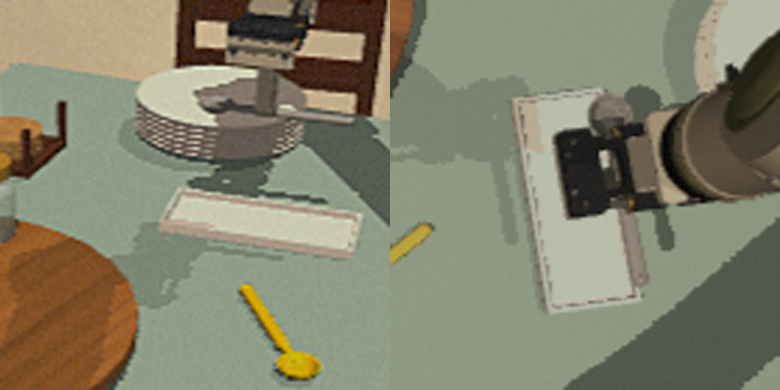

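```bash
python3 -m creep '[[0.003,-0.0015,-0.02,0],[0.003,-0.0015,-0.03,0],[0,0,-0.03,0],[0,0,-0.025,0],[0,0,-0.015,0],[0,0,-0.008,0],[0,0,-0.005,0],[0,0,-0.003,0],[0,0,-0.002,0],[0,0,-0.001,0],[0,0,0,0],[0,0,0,0]]'; python3 -m creep '[[0,0,0,0],[0,0,0,0],[0,0,0,0],[0,0,0,0],[0,0,0,0],[0,0,0,0]]' 0.03; python3 -m creep '[[0,0,0.01,0],[0,0,0.03,0],[0,0,0.04,0],[0,0,0.04,0],[0.005,-0.03,0.03,0],[0.01,-0.04,0.02,0],[0.01,-0.04,0.02,0],[0.01,-0.04,0.02,0],[0.01,-0.04,0.01,0],[0.01,-0.04,0.01,0],[0,0,0,0]]' ; python3 st.py
python3 - <<'E'
from h import *
q=imaging.snapshot('side');p=imaging.snapshot('top'); z=.011
t=np.radians(6); R=np.array([[np.cos(t),np.sin(t)],[-np.sin(t),np.cos(t)]])
for c,n in((p,'top'),(q,'side')):
  for k in('spoon_bowl','spoon_end'):
    print(n,k,[(round(r['score'],2),(R@(onz(c,r['at'],z)[:2]-[.4155,-.335])).round(3).tolist()) for r in imaging.spot_point(c,k) if np.linalg.norm(onz(c,r['at'],z)[:2]-[.415,-.335])<.15])
f=np.hstack([cv2.resize(c,(390,390),interpolation=2) for c in(q['frame'][130:220,330:430],p['frame'][160:280,380:500])])
cv2.imwrite('pics/l9.png',f[:,:,::-1])
save(p,'top_end.png')
E
```

```text
time: 18.68
tcp_pos: [0.4278, -0.3374, 0.0108]
orientation: [3.137, 0.164, 0.001]
ft_force: [-0.9, 0.0, -0.7]
width: 0.0138
finger_force: 19.9
time: 19.18
tcp_pos: [0.4275, -0.3372, 0.0102]
orientation: [3.137, 0.164, 0.0]
ft_force: [-0.2, 1.2, -0.2]
width: 0.03
finger_force: 0.0
time: 20.1
tcp_pos: [0.4789, -0.5624, 0.2364]
orientation: [3.131, 0.155, 0.003]
ft_force: [-1.2, 0.6, 0.2]
width: 0.0298
finger_force: 0.0
20.1 [ 0.4789 -0.5624  0.2364] yaw_y -84.32 tilt -1.0 w 0.0298 F [-1.18  0.61  0.16] ff 0.0
top spoon_bowl [(0.75, [0.075, 0.001])]
top spoon_end [(0.91, [-0.079, 0.001])]
side spoon_bowl [(0.61, [0.068, 0.013])]
side spoon_end [(0.55, [-0.081, 0.001])]
```

View pics/l9.png

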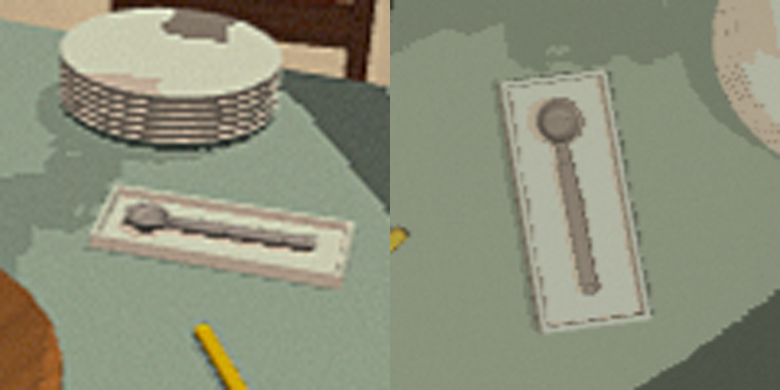

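The spoon lies flat inside the tray, with both ends inside the rim. The cup was checked earlier, so I'll hand the job in.

```bash
python3 -m creep '[[0,0,0,0],[0,0,0,0],[0,0,0,0],[0,0,0,0]]' >/dev/null; python3 -c "
from rig import arm; print(arm.close_job())"
```

```text
the job is handed in; nothing more can be done
None
```

I handed the job in at about 20 s; no verdict came back. The cup stands mouth-up about 4 mm off the coaster's centre and the spoon lies flat in the tray, but mid-turn at low grip force the cup slipped out of the pads onto the coaster, and I couldn't measure whether that broke the drop-speed limit. I steered clear of the jars and candy dish but did not re-measure them at the end.

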